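# Fit the clean filter cassette in the bench dust extractor

### The job

Fit the clean, white-pleated filter cassette in the bench dust extractor: slip its toe end in under the lip at a slant, lay it down level on its seat in the bay, and lock it with the red quarter-turn stud, pushed in and turned clockwise until it springs back into its locked notch with its tongue over the cassette's heel. Leave the spent brown cassette and the other things on the bench where they are.

Things in the scene. Friction and masses are not known exactly. Their poses are not given: they have to be found in the camera images.
- clean_center (a point): Clean filter cassette, flat on the bench: black frame 180 long (x) x 66 wide (y) x 40 mm high, white pleats, 0.25 to 0.5 kg. This point: middle of the frame, 20 mm above its underside. x runs from toe end (-x) to heel end (+x), z up. A steel strike strip, 2 mm high and 18 mm long, lies on top of the frame at the heel end.
- clean_grip (a point): Where to hold the clean cassette: its orange grip rib, 54 long (x) x 16 thick (y) x 40 mm high, standing on top of the frame. This point is on the rib's middle, 15 mm heelward of and 42 mm above clean_center, 18 mm below the rib's top, 22 mm above the frame's top. Fingers close across y on 16 mm. Same axes as clean_center.
- clean_heel (a point): Middle of the clean cassette's heel end face, 90 mm from clean_center along +x, 20 mm above its underside.
- bay_seat (a point): Centre of the seat (floor) of the filter bay in the bench dust extractor, a grey box fixed to the bench; seat 70 mm above the bench. x points from the bay's toe end to its heel end (roughly away from the robot), z up. Bay: 200 mm long (x -100 to +100), 80 mm wide (y -40 to +40), walls up to the deck, 42 mm above the seat. Seated, clean_center is 20 mm above this point, within 10 mm of it in x, 7 in y.
- lip_edge (a point): Lower edge of the lip (yellow edging) of the fixed cowl over the bay's toe end, at x = -50, y = 0, 62 mm above bay_seat; same axes. The cowl reaches from x = -165 to this lip, y -58 to +58; its top is 66 mm above the seat, its underside slopes down from 62 mm above the seat here to 46 mm at the toe wall.
- bay_mouth (a point): Centre of the bay's open mouth, between lip and heel wall: x = +25, y = 0, 42 mm above bay_seat; same axes. Only 150 mm long (x -50 to +100), so the cassette goes in toe first, slanted 25 to 40 degrees with heel up, slid down along its own length under the lip till the toe is near the seat and within 40 mm of the toe wall, then laid level.
- motor_top (a point): Top centre of the extractor's motor housing with its round fan grille, 80 mm above bay_seat's height: a block beside the bay, from x = -160 to +55 and y = -80 to -195 in bay_seat's axes. The whole extractor measures 340 (x -165 to +175) by 258 mm (y -200 to +58); from its -y side a hose lies on the bench.
- stud_head (a point): Red wing head of the quarter-turn stud, on the stud's axis, 30 mm beyond the bay's heel wall (x = +130, y = 0 from bay_seat; 78 mm above the seat when unpressed). The wing is 46 long (own x) x 11 thick (own y) x 32 mm high, from 18 mm below to 14 mm above this point; grip it across its thickness from above.
- stud_tongue (a point): Tip of the flat steel tongue under the wing, 58 mm from the stud's axis along stud_head's x, 22 mm below stud_head; 20 wide, 4 mm thick, underside 54 mm above the seat unpressed. When open it points aside, nearly along the bay's -y; when locked along the bay's -x, over the cassette's heel.
- stud_push (a joint): How far the stud is pushed down, m: 0 when open, stop at 0.0105. A spring pushes it up, with 4.4 N at 0 and 11 N at the stop. A cross pin under the deck keeps it from turning unless it is pushed in 0.008 or more. Let go when fully turned, it springs up to 0.0055 and is locked; let go part-way, it stays at 0.008, not locked.
- stud_turn (a joint): Turn of the stud, rad, clockwise seen from above: 0 open (play 0.07), stop at 1.48 locked (play 0.07). Little friction once it is pushed in; it must not be forced round without being pushed in.
- spent_center (a point): Spent filter cassette, of the same shape as the clean one but with brown pleats; the middle of its frame, 20 mm above its underside. It stays where it lies.
- glue: White and blue glue bottle, standing, 56 mm diameter, 130 mm high; origin at its foot.
- neck_block: Wooden neck-support block, 55 x 90 x 70 mm high; origin under its centre.
- knife: Palette knife with red handle, lying, 210 mm long along its x, handle to -x; origin near its middle at bench height.
- fret_file: Fret file with wooden handle, lying, 245 mm long along its x, handle to -x; origin near its middle at bench height.
- tape: Roll of yellow tape lying flat, 90 mm diameter, 24 mm high; origin under its centre.
- marker: Black marker pen, lying, 140 mm long along its x; origin near its middle at bench height.
Things that resemble listed ones, but are neither listed nor needed, are in the scene too. Leave any turquoise look-alike of the part that bears clean_center alone.

How it is judged:
By the outcome, as a careful person would: the job done as asked, in the order asked, and still so for the second after the job is handed in, with the robot touching nothing.
It also fails if it takes over 54 s, if anything falls off the work surface, if the arm or the gripper's body presses on something with over 40 N, if the wrist force passes 120 N, or if a joint passes its speed limit or range.

### The arm

A 6-joint arm with a two-finger parallel gripper is mounted at the origin on the work surface. World frame = base frame: x ahead of the robot, y to its left, z up, the work surface at z = 0. Lengths are in m, angles in rad, forces in N, time in s.
With the tool pointing down it reaches from about 0.3 to 0.775 m from the base axis. Payload 14.6 kg.
Tool frame: the origin (TCP) lies at the centre of the arm's flange, where the gripper is bolted on; the fingertips stand 199 mm ahead of it and the grasp point (between the pads) lies ctrl.tcp_to_grasp ahead of it (ctrl.tcp_to_grasp is the distance from the TCP to the grasp point, in m); z points along the fingers, y is the line along which they close (so a half turn about z gives the same grasp; the last joint's range is limited). The gripper opens to 94 mm and grips with 3 to 60 N. Pads are 16 mm wide; open, the fingers measure 119 mm over their backs; the gripper's body (75 mm by 177 mm) begins 78 mm behind the grasp point.
Start: joints at [-1.173, 0.3, 1.521, -0, 1.321, -0.067], TCP at [0.247, -0.492, 0.405] pointing down, gripper open.
Joint ranges: [-3.03, 3.03], [-0.79, 2.21], [0.23, 2.52], [-1.04, 4.18], [0, 3.07], [-2.55, 2.55]. Speed limits (rad/s): [2.22, 2.22, 2.57, 3.14, 3.14, 3.14].

### API

Orientations are given as [roll, pitch, yaw] about the fixed x, y, z axes, in that order (R = Rz(yaw) Ry(pitch) Rx(roll)).
In Python, from station import ctrl gives the robot as it stands. The module is installed in compiled form; this text tells all that it offers.
- The arm moves only by the shell command python3 -m jog 'ROWS' [OPENING] [FORCE]. ROWS is JSON, a list of rows, each a list of 6 numbers: the shift along the tool's x, y, z in cm, then the turn, a rotation vector about the tool's x, y, z in rad. In form: [[tx, ty, tz, ax, ay, az], ...]. A call has 1 to 8 rows; each row is the pose to reach, as a shift and turn from the pose commanded when the call began, along the tool's axes at that moment; what a row does not reach only later rows make up. A row lasts 1/10 s, in which the tool goes at most 50 mm and 8.59 degrees, less where a joint would pass 70% of its speed; a pose out of reach is approached as far as the arm can. A call with a gripper value outside its range is refused whole. OPENING is the opening in per cent of the stroke, from 0 (shut) to 100 (fully open), set as the call begins (- or left out, the last holds). The fingers move at their own pace and stop on an object; FORCE is the grip in N (left out, the last holds). Time passes only in rows, so rows that repeat a pose let the fingers close. It gives the time, the measured TCP pose, the force, the opening and the grip force at its end, in the units of the state.
- ctrl.get_obs(): the state, without advancing time (a new reading comes with each control period).
- ctrl.camera(name): name is "scene" or "top" or "wrist"; returns a dict with "img" (480x640x3 uint8, blue, green, red), "intrinsics" (3x3 intrinsics, pixels), "R" (3x3) and "t" (3): a world point X has camera coordinates R X + t. Camera axes: x right, y down, z forward; pixel columns grow to the right and rows downward; lengths in m; the calibration is good to about 2 mm. A picture is of the moment at which its call begins. There is no depth.
- ctrl.hand_in(): hands the job in; it is judged then, once.
The state is a dict: "time_s": time; "qpos": joint angles; "joint_vel": joint speeds; "tau": joint torques, N m; "ee_pos": TCP position; "eef_rot": TCP orientation; "force": force on the tool from outside, world axes, zero at the start; "moment": the same for the moment, N m; "grip_width": finger opening in m; "grip_force": force on a finger pad.
Only numpy, scipy, OpenCV 4.12 (cv2) and the standard library are available. Lean on these libraries where they do the work, as an engineer would, in place of code of your own. Each camera call takes 0.05 s, during which the arm holds its last target. There are 200 camera calls.

## Working session

There is one attempt and no reset: what is moved stays moved. The work goes in short steps, Python scripts to look and compute and a shell command to move; the robot and the scene stay as the last step left them, time stands still between calls to the robot, and variables do not carry over. Pictures are saved under pics/ and viewed, at most 10 in all, crops included, and the job is handed in when it is done.

```bash
mkdir -p pics
python3 - <<'E'
from station import ctrl
import cv2,numpy as np
for n in ("scene","top"):
    c=ctrl.camera(n); cv2.imwrite(f"pics/{n}0.png",c["img"]); np.savez(f"{n}0.npz",**c)
    print(n,c["intrinsics"].round(1).tolist(),(-c["R"].T@c["t"]).round(3),c["R"].round(2).tolist())
print(ctrl.tcp_to_grasp,ctrl.get_obs())
E
```

```text
scene [[450.5, 0.0, 316.5], [0.0, 450.5, 239.3], [0.0, 0.0, 1.0]] [ 1.022 -0.637  0.754] [[0.85, 0.53, -0.01], [0.29, -0.48, -0.83], [-0.45, 0.7, -0.56]]
top [[575.4, 0.0, 322.5], [0.0, 575.4, 243.0], [0.0, 0.0, 1.0]] [0.241 0.119 1.375] [[0.13, -0.99, 0.0], [-0.97, -0.13, -0.21], [0.21, 0.02, -0.98]]
0.1804 {'time_s': 0.1, 'qpos': array([-1.17260246e+00,  3.00408568e-01,  1.52153453e+00, -1.11332445e-05,
        1.32069639e+00, -6.65960042e-02]), 'joint_vel': array([-1.38857097e-03, -5.62546546e-05, -1.81203411e-03, -5.27565373e-05,
       -8.20254736e-05, -1.99121495e-03]), 'tau': array([ 1.08322183e-03, -5.32642686e+01, -3.53283691e+01,  7.09553668e-02,
        2.34595587e-02, -5.44158945e-05]), 'ee_pos': array([ 0.24651483, -0.49162332,  0.40414021]), 'eef_rot': array([-3.14054742e+00, -5.89033817e-05,  4.64792599e-01]), 'force': array([ 0.58844579,  0.73582023, -0.0511623 ]), 'moment': array([ 0.01979983, -0.03771548, -0.00205838]), 'grip_force': 0.0, 'grip_width': 0.09414421621832095}
```

View pics/scene0.png

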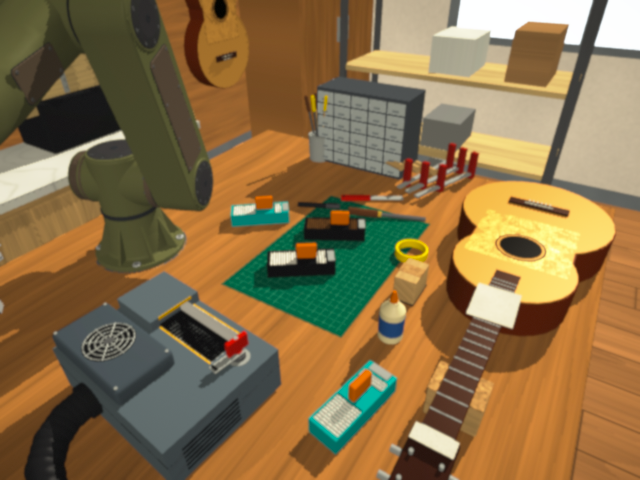

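View pics/top0.png

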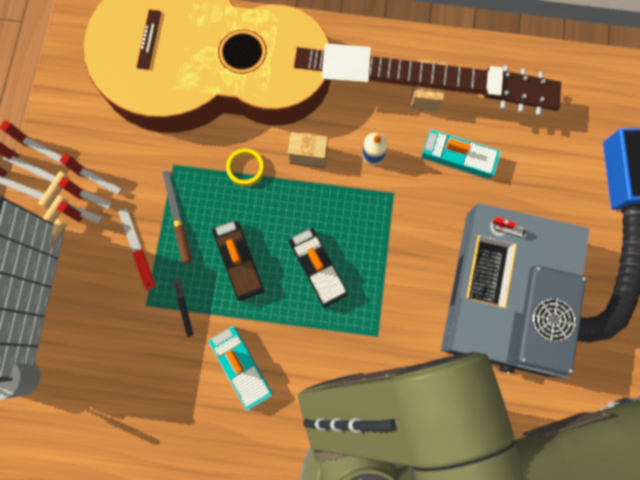

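The scene view shows the extractor at lower left, with its red stud at (236,345). In the top view the stud is at (505,225) and the bay mouth at (492,272).

What could be taken for the clean cassette, in top-view pixels:
- (318,267): black frame with white pleats. This is the clean one, by the description.
- (238,260): brown pleats, so the spent one.
- (240,367) and (461,152): turquoise look-alikes.

I'll check the choice in a close crop, together with the bay.

```bash
cat > h.py <<'E'
import numpy as np,cv2
def ray(c,p):
    d=np.linalg.inv(c["intrinsics"])@np.array([p[0],p[1],1.]); R=c["R"]; return -R.T@c["t"],R.T@d
def plane(c,p,z):
    o,d=ray(c,p); return o+d*(z-o[2])/d[2]
def tri(c1,p1,c2,p2):
    o1,d1=ray(c1,p1);o2,d2=ray(c2,p2)
    s=np.linalg.lstsq(np.c_[d1,-d2],o2-o1,rcond=None)[0]; a=o1+d1*s[0];b=o2+d2*s[1]; return (a+b)/2,np.linalg.norm(a-b)
def blobs(img,lo,hi,roi,amin=15):
    x0,y0,x1,y1=roi; m=cv2.inRange(cv2.cvtColor(img[y0:y1,x0:x1],cv2.COLOR_BGR2HSV),lo,hi)
    cs,_=cv2.findContours(m,cv2.RETR_EXTERNAL,cv2.CHAIN_APPROX_NONE); out=[]
    for k in cs:
        if cv2.contourArea(k)>=amin:
            r=cv2.minAreaRect(k+np.array([x0,y0])); out.append((round(cv2.contourArea(k)),cv2.boxPoints(r).round(1).tolist(),np.round(r[0],1).tolist()))
    return out
E
python3 - <<'E'
from h import *
T=np.load("top0.npz");S=np.load("scene0.npz")
a=cv2.resize(T["img"][210:320,270:370],None,fx=4,fy=4,interpolation=cv2.INTER_CUBIC)
b=cv2.resize(T["img"][200:320,440:535],None,fx=4,fy=4,interpolation=cv2.INTER_CUBIC)
H=600
pad=lambda i:cv2.copyMakeBorder(i,0,H-i.shape[0],0,0,cv2.BORDER_CONSTANT)
cv2.imwrite("pics/crop1.png",np.hstack([pad(a),pad(b)]))
for n,C,roi in (("T",T,(290,225,350,310)),("S",S,(265,235,340,280))): print(n,"orange",blobs(C["img"],(5,170,120),(16,255,255),roi))
for n,C,roi in (("T",T,(450,200,540,330)),("S",S,(150,290,260,380))):
    print(n,"red",blobs(C["img"],(0,170,90),(4,255,255),roi)+blobs(C["img"],(174,170,90),(180,255,255),roi)); print(n,"yel",blobs(C["img"],(17,100,120),(32,255,255),roi,5))
E
```

```text
T orange [(162, [[305.79998779296875, 250.60000610351562], [313.3999938964844, 246.8000030517578], [323.6000061035156, 267.20001220703125], [316.0, 271.0]], [314.7, 258.9])]
S orange [(268, [[296.0, 242.0], [316.0, 242.0], [316.0, 257.0], [296.0, 257.0]], [306.0, 249.5]), (78, [[265.0, 235.0], [279.0, 235.0], [279.0, 246.0], [265.0, 246.0]], [272.0, 240.5])]
T red [(86, [[492.20001220703125, 223.39999389648438], [494.6000061035156, 216.1999969482422], [514.7000122070312, 222.89999389648438], [512.2999877929688, 230.10000610351562]], [503.5, 223.2])]
T yel [(9, [[471.8999938964844, 299.6000061035156], [472.20001220703125, 298.1000061035156], [497.0, 303.8999938964844], [496.70001220703125, 305.3999938964844]], [484.4, 301.8]), (54, [[503.6000061035156, 306.8999938964844], [514.4000244140625, 243.89999389648438], [516.2000122070312, 244.1999969482422], [505.3999938964844, 307.20001220703125]], [509.9, 275.6]), (145, [[465.5, 296.8999938964844], [477.0, 234.8000030517578], [480.29998779296875, 235.39999389648438], [468.79998779296875, 297.5]], [472.9, 266.2])]
S red [(294, [[221.10000610351562, 343.8999938964844], [244.0, 330.3999938964844], [252.1999969482422, 344.20001220703125], [229.1999969482422, 357.79998779296875]], [236.6, 344.1])]
S yel [(172, [[158.39999389648438, 327.79998779296875], [160.60000610351562, 324.79998779296875], [211.10000610351562, 361.3999938964844], [209.0, 364.3999938964844]], [184.8, 344.6]), (102, [[191.89999389648438, 304.70001220703125], [193.5, 302.29998779296875], [238.60000610351562, 331.0], [237.10000610351562, 333.5]], [215.3, 317.9]), (106, [[157.10000610351562, 316.6000061035156], [189.39999389648438, 295.1000061035156], [191.39999389648438, 298.1000061035156], [159.10000610351562, 319.6000061035156]], [174.2, 307.3])]
```

View pics/crop1.png

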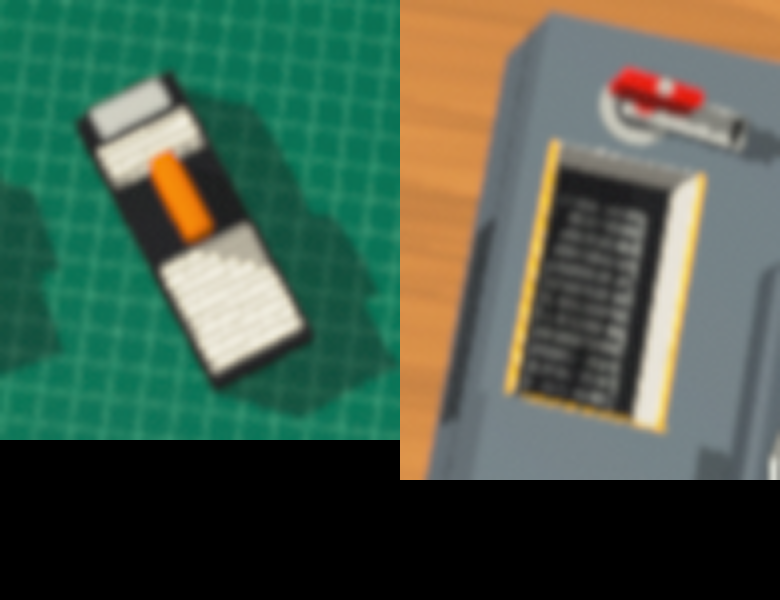

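The left crop confirms black frame and white pleats, with the strike strip (heel) at the top left (302,239 in the full picture) and the toe at (335,298). The right crop shows the yellow-edged mouth between (477,235), (516,244), (505,307) and (467,298). The red wing is at (504,223), with its tongue pointing along -y to (625/533,231). Next I compute poses.

Run:
```python
from h import *
T=np.load("top0.npz");S=np.load("scene0.npz")
f=lambda v:np.round(v,4)
# bay: side edges on deck
L0,L1=plane(T,(467.2,297.2),.112),plane(T,(478.6,235.1),.112)
R0,R1=plane(T,(504.5,307),.112),plane(T,(515.3,244),.112)
print("edges",f(L0),f(L1),f(R0),f(R1),np.linalg.norm((L1-R1)[:2]))
for a,b in((L0,L1),(R0,R1)): print("yaw",np.arctan2(*(b-a)[1::-1]))
print("scene edges z.112", [f(plane(S,p,.112)) for p in((159,326),(210.5,362.5),(192.7,303.5),(238,332))])
print("lip top z.134",f(plane(T,(467,297.5),.134)),f(plane(T,(505.5,307),.134)),"S",f(plane(S,(158,318),.134)),f(plane(S,(190.4,296.6),.134)))
print("stud top", f(plane(T,(503.5,223.2),.158)), f(plane(S,(236.6,344.1),.148)),tri(T,(503.5,223.2),S,(236.6,344.1)))
a=plane(T,(493.4,219.8),.16);b=plane(T,(513.5,226.5),.16);print("wing yaw",np.arctan2(*(b-a)[1::-1]),np.linalg.norm(b-a))
# clean: frame corners top z=.04 from crop
P=[plane(T,(270+x/4,210+y/4),.04) for x,y in((78,122),(172,74),(312,332),(218,388))]
print("clean corners",[f(p) for p in P]); h=(P[0]+P[1])/2;t=(P[2]+P[3])/2
print("ctr",f((h+t)/2),"len",np.linalg.norm(h-t),"yaw",np.arctan2(*(h-t)[1::-1]))
q=plane(T,(314.7,258.9),.076);print("rib",f(q),"S",f(plane(S,(306,249.5),.065)),tri(T,(314.7,258.9),S,(306,249.5)))
a=plane(T,(309.6,248.7),.08);b=plane(T,(319.8,269.1),.08);print("rib yaw",np.arctan2(*(a-b)[1::-1]),np.linalg.norm(a-b))
```

```text
edges [ 0.4276 -0.1821  0.112 ] [ 0.571  -0.1963  0.112 ] [ 0.4169 -0.265   0.112 ] [ 0.5614 -0.2797  0.112 ] 0.08388820939451455
yaw -0.09935065300586364
yaw -0.10119070281472277
scene edges z.112 [array([ 0.4078, -0.2645,  0.112 ]), array([ 0.5596, -0.2791,  0.112 ]), array([ 0.4175, -0.1817,  0.112 ]), array([ 0.5528, -0.1948,  0.112 ])]
lip top z.134 [ 0.4237 -0.1764  0.134 ] [ 0.4141 -0.2605  0.134 ] S [ 0.4103 -0.2632  0.134 ] [ 0.4189 -0.1845  0.134 ]
stud top [ 0.5927 -0.2367  0.158 ] [ 0.5963 -0.2437  0.148 ] (array([ 0.59547526, -0.24123036,  0.14558048]), np.float64(0.0023987754443723424))
wing yaw -1.775459949701866 0.04538099299389548
clean corners [array([0.5172, 0.2301, 0.04  ]), array([0.5536, 0.1787, 0.04  ]), array([0.4114, 0.0771, 0.04  ]), array([0.3719, 0.1271, 0.04  ])]
ctr [0.4635 0.1532 0.04  ] len 0.17645739134156327 yaw 0.6184148380921878
rib [0.4747 0.1636 0.076 ] S [0.4772 0.1594 0.065 ] (array([0.47607291, 0.16319396, 0.06261274]), np.float64(0.0026046110810154224))
rib yaw 0.5914383334122261 0.0528960820541746
```

```bash
cat >> h.py <<'E'
from scipy.spatial.transform import Rotation as Ro
SEAT=np.array([.466,-.228,.07]);YAW=-.10
G=.1804
def step(grasp,yaw,pitch=0.,ref=None):
    "row from current (or ref) pose to put grasp point there, tool x at yaw raised by pitch"
    from station import ctrl
    o=ctrl.get_obs(); R0=Ro.from_euler('xyz',o["eef_rot"]); p0=np.array(o["ee_pos"])
    if ref is not None: p0,R0=ref
    R=Ro.from_euler('z',yaw)*Ro.from_euler('y',-pitch)*Ro.from_euler('x',np.pi)
    p=np.array(grasp)-R.apply([0,0,G])
    row=np.r_[R0.inv().apply(p-p0)*100,(R0.inv()*R).as_rotvec()]
    print(row.round(3).tolist()); return p,R
def bay(x,y,z,seat=SEAT):
    c,s=np.cos(YAW),np.sin(YAW); return seat+np.array([c*x-s*y,s*x+c*y,z])/1000
E
python3 -c "
from h import *
step([.4757,.163,.22],.60)"
```

```text
[49.83, -48.244, 0.427, -0.001, -0.0, -0.135]
```

```bash
python3 -m jog '[[49.8,-48.2,0,0,0,-0.13],[49.8,-48.2,0,0,0,-0.13],[49.8,-48.2,0,0,0,-0.13],[49.8,-48.2,0,0,0,-0.13],[49.8,-48.2,0,0,0,-0.13],[49.8,-48.2,0,0,0,-0.13],[49.8,-48.2,0,0,0,-0.13],[49.8,-48.2,0,0,0,-0.13]]' 100
python3 -c "
from h import *
step([.4757,.163,.22],.60)"
```

```text
time_s: 0.9
ee_pos: [0.3788, -0.1121, 0.4047]
eef_rot: [3.141, -0.0, 0.594]
force: [0.7, -0.5, -0.7]
grip_width: 0.0944
grip_force: 0.0
[23.44, -17.366, 0.429, 0.0, -0.0, -0.006]
```

```bash
python3 -m jog '[[22.5,-16.7,0.4,0,0,0],[22.5,-16.7,0.4,0,0,0],[22.5,-16.7,0.4,0,0,0],[22.5,-16.7,0.4,0,0,0],[22.5,-16.7,0.4,0,0,0],[22.5,-16.7,0.4,0,0,0],[22.5,-16.7,0.4,0,0,0]]'
python3 - <<'E'
from h import *
from station import ctrl
step([.4757,.163,.22],.60)
c=ctrl.camera("wrist");cv2.imwrite("pics/w1.png",c["img"]);np.savez("w1.npz",**c)
print(-c["R"].T@c["t"])
for b in blobs(c["img"],(5,170,120),(16,255,255),(0,0,640,480),100):print(b,[plane(c,p,.08).round(4).tolist() for p in b[1]],plane(c,b[2],.08).round(4))
E
```

```text
time_s: 1.6
ee_pos: [0.472, 0.1531, 0.3999]
eef_rot: [-3.141, 0.001, 0.598]
force: [-0.3, 0.3, 0.2]
grip_width: 0.094
grip_force: 0.0
[0.866, -0.606, -0.052, -0.001, 0.001, -0.002]
[0.53420235 0.19465289 0.38004509]
(184, [[-0.0, 329.0], [22.0, 329.0], [22.0, 339.0], [0.0, 339.0]], [11.0, 334.0]) [[0.268, 0.3176, 0.08], [0.2776, 0.3034, 0.08], [0.2696, 0.2999, 0.08], [0.2599, 0.3141, 0.08]] [0.2688 0.3088 0.08  ]
(168, [[306.1000061035156, 183.1999969482422], [321.8999938964844, 178.1999969482422], [340.1000061035156, 235.1999969482422], [324.29998779296875, 240.1999969482422]], [323.1, 209.2]) [[0.4964, 0.1836, 0.08], [0.5056, 0.1763, 0.08], [0.4788, 0.142, 0.08], [0.4692, 0.1494, 0.08]] [0.4877 0.1631 0.08  ]
(3804, [[60.5, 31.200000762939453], [109.0999984741211, 29.5], [112.30000305175781, 117.80000305175781], [63.599998474121094, 119.5999984741211]], [86.4, 74.5]) [[0.4886, 0.37, 0.08], [0.5072, 0.3444, 0.08], [0.459, 0.3175, 0.08], [0.4392, 0.3445, 0.08]] [0.4742 0.3444 0.08  ]
```

View pics/w1.png

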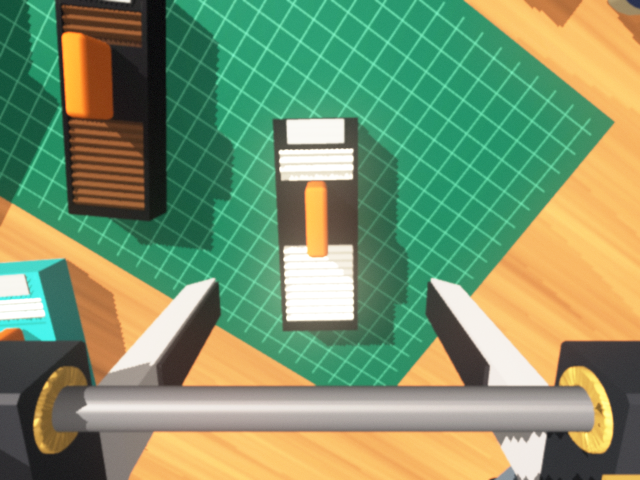

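The wrist view shows the clean cassette with white pleats and a black frame at rows 118–330 and columns 275–357. Its rib runs from (305,181) to (328,257), and the heel strip at the top is (315,131). The gripper is aligned over it.

Run:
```python
from h import *
c=np.load("w1.npz")
q=plane(c,(316.5,219),.08)
a,b=plane(c,(315.5,118.5),.04),plane(c,(317,330),.04)
print(q,np.arctan2(*(a-b)[1::-1]),(a+b)/2,np.linalg.norm(a-b))
a,b=plane(c,(315.5,181),.08),plane(c,(317.5,257),.08); print(np.arctan2(*(a-b)[1::-1]),np.linalg.norm(a-b))
y=.595
step([q[0],q[1],.15],y);step([q[0],q[1],.062],y)
```

```text
[0.47909989 0.16301441 0.08      ] 0.6011734278733183 [0.46312074 0.15316129 0.04      ] 0.17914542911590137
0.6201790969010197 0.056231932382609914
[1.275, -0.526, 6.95, -0.0, 0.001, 0.002]
[1.287, -0.521, 15.75, -0.0, 0.001, 0.002]
```

```bash
python3 -m jog '[[1.1,-0.55,4.5,0,0,-0.008],[1.1,-0.55,9,0,0,-0.008],[1.1,-0.55,12,0,0,-0.008],[1.1,-0.55,14,0,0,-0.008],[1.1,-0.55,15.7,0,0,-0.008],[1.1,-0.55,15.7,0,0,-0.008]]' 100 50
python3 -m jog '[[0,0,0,0,0,0],[0,0,0,0,0,0],[0,0,0,0,0,0],[0,0,0,0,0,0],[0,0,0,0,0,0],[0,0,0,0,0,0],[0,0,0,0,0,0],[0,0,0,0,0,0]]' 0 50
```

```text
time_s: 2.25
ee_pos: [0.477, 0.1598, 0.2419]
eef_rot: [-3.14, 0.004, 0.602]
force: [-0.1, -0.4, -0.3]
grip_width: 0.0939
grip_force: 0.0
time_s: 3.05
ee_pos: [0.4776, 0.161, 0.2436]
eef_rot: [-3.142, 0.0, 0.603]
force: [0.2, -0.1, 0.1]
grip_width: 0.0337
grip_force: 0.0
```

```bash
python3 -m jog '[[0,0,0,0,0,0],[0,0,0,0,0,0],[0,0,0,0,0,0],[0,0,0,0,0,0],[0,0,0,0,0,0]]' 0 50
python3 -m jog '[[0,0,-1,0,0,0],[0,0,-3,0,0,0],[0,0,-7,0,0,0],[0,0,-12,0,0,0],[0,0,-16,0,0,0],[0,0,-17,0,0,0],[0,0,-17,0,0,0]]'
python3 - <<'E'
from h import *
# slanted start, 150 mm up the slide
th=np.deg2rad(28); g=np.array([-4.4,106]); 
gp=g+165*np.array([np.cos(th),np.sin(th)]); print(gp)
step(bay(gp[0],0,gp[1]+60),YAW,0); step(bay(gp[0],0,gp[1]+40),YAW,th)
E
```

```text
time_s: 3.55
ee_pos: [0.4776, 0.161, 0.2437]
eef_rot: [-3.141, -0.0, 0.603]
force: [-0.8, 1.6, 0.5]
grip_width: 0.0159
grip_force: 50.0
time_s: 4.25
ee_pos: [0.4774, 0.1609, 0.4145]
eef_rot: [3.141, -0.002, 0.603]
force: [-0.4, 0.2, -4.4]
grip_width: 0.0158
grip_force: 50.0
[141.28635282 183.46280786]
[-12.189, 40.529, -7.923, 0.0, -0.002, 0.703]
[-18.66, 35.052, -3.828, -0.172, 0.466, 0.688]
```

```bash
python3 -m jog '[[-2.3,4.4,-0.5,-0.02,0.06,0.09],[-4.7,8.8,-1,-0.04,0.12,0.17],[-7,13.1,-1.4,-0.06,0.17,0.26],[-9.3,17.5,-1.9,-0.09,0.23,0.34],[-11.7,21.9,-2.4,-0.11,0.29,0.43],[-14,26.3,-2.9,-0.13,0.35,0.52],[-16.3,30.7,-3.3,-0.15,0.41,0.6],[-18.7,35,-3.8,-0.172,0.466,0.688]]'
python3 -m jog '[[0,0,0,0,0,0],[0,0,0,0,0,0],[0,0,0,0,0,0]]'
python3 - <<'E'
from h import *
from station import ctrl
th=np.deg2rad(28); g=np.array([-4.4,106]);gp=g+165*np.array([np.cos(th),np.sin(th)])
step(bay(gp[0],0,gp[1]+40),YAW,th)
S=ctrl.camera("scene");T=ctrl.camera("top");np.savez("s2.npz",**S);np.savez("t2.npz",**T)
a=cv2.resize(S["img"][180:400,60:320],None,fx=2.5,fy=2.5,interpolation=cv2.INTER_CUBIC)
cv2.imwrite("pics/s2.png",a)
E
```

```text
time_s: 5.05
ee_pos: [0.5218, -0.2356, 0.4487]
eef_rot: [-3.14, -0.484, -0.104]
force: [1.0, 0.8, -2.9]
grip_width: 0.0157
grip_force: 50.0
time_s: 5.35
ee_pos: [0.5221, -0.2326, 0.4498]
eef_rot: [3.142, -0.483, -0.098]
force: [-0.0, 0.5, -4.4]
grip_width: 0.0155
grip_force: 50.0
[0.167, 0.097, -0.243, -0.001, 0.005, 0.001]
```

View pics/s2.png

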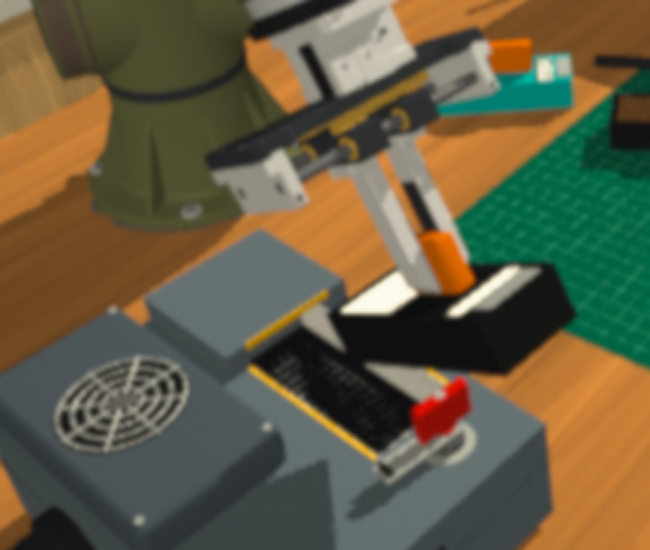

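The crop shows the cassette held slanted, toe down, above the mouth. Its toe is at about (345,330), pointing under the yellow lip at (290,320), and the red stud is below and clear. I'll go down to the slide line and then slide in.

Run:
```python
from h import *
th=np.deg2rad(28); g=np.array([-2.4,108.3])
for k in (165,100,50,0):
    gp=g+k*np.array([np.cos(th),np.sin(th)]); step(bay(gp[0],0,gp[1]),YAW,th)
```

```text
[-1.465, 0.138, 3.273, -0.0, 0.004, 0.002]
[-7.965, 0.123, 3.297, -0.0, 0.004, 0.002]
[-12.965, 0.111, 3.315, -0.0, 0.004, 0.002]
[-17.965, 0.099, 3.333, -0.0, 0.004, 0.002]
```

```bash
python3 -m jog '[[-0.7,0.1,1.6,0,0,0],[-1.5,0.1,3.2,0,0,0],[-3,0.1,3.2,0,0,0],[-5,0.1,3.2,0,0,0],[-7,0.1,3.2,0,0,0],[-8,0.1,3.2,0,0,0],[-8,0.1,3.2,0,0,0]]'
python3 - <<'E'
from h import *
from station import ctrl
th=np.deg2rad(28); g=np.array([-2.4,108.3])
for k in (50,0):
    gp=g+k*np.array([np.cos(th),np.sin(th)]); step(bay(gp[0],0,gp[1]),YAW,th)
T=ctrl.camera("top");S=ctrl.camera("scene")
a=cv2.resize(S["img"][240:400,100:300],None,fx=2.5,fy=2.5,interpolation=cv2.INTER_CUBIC)
b=cv2.resize(T["img"][200:360,440:560],None,fx=2.5,fy=2.5,interpolation=cv2.INTER_CUBIC)
cv2.imwrite("pics/s3.png",np.hstack([a,b]))
E
```

```text
time_s: 6.15
ee_pos: [0.466, -0.2283, 0.3857]
eef_rot: [3.141, -0.486, -0.099]
force: [0.3, -1.0, -2.4]
grip_width: 0.0155
grip_force: 50.0
[-4.951, -0.034, 0.175, 0.0, 0.003, 0.001]
[-9.951, -0.041, 0.188, 0.0, 0.003, 0.001]
```

View pics/s3.png

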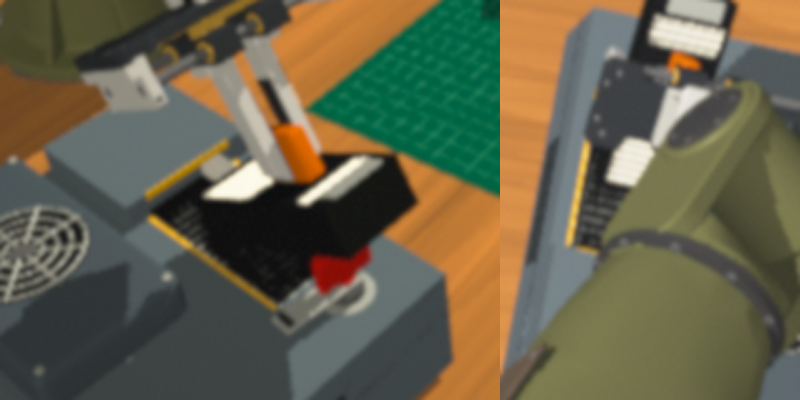

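The cassette is on the slide line: the toe is just before the lip at about (205,175), and the heel is above the red wing. I'm continuing the slide.

```bash
python3 -m jog '[[-2,0,0.1,0,0,0],[-4,0,0.1,0,0,0],[-6,0,0.1,0,0,0],[-7.5,0,0.1,0,0,0],[-9,0,0.1,0,0,0],[-9.9,0,0.1,0,0,0],[-9.9,0,0.1,0,0,0]]'
python3 - <<'E'
from h import *
from station import ctrl
def tgt(xt,zt,deg):
    th=np.deg2rad(deg);c,s=np.cos(th),np.sin(th)
    a,b=106.5,63.3
    print(xt,zt,deg,end=' ');step(bay(xt+a*c-b*s,0,zt+a*s+b*c),YAW,th)
for t in((-66,3,28),(-72,3,23),(-77,3,18),(-82,3,13),(-86,3,8),(-89,2,4),(-90,1,0)):tgt(*t)
E
```

```text
time_s: 6.95
ee_pos: [0.3797, -0.2203, 0.3388]
eef_rot: [3.14, -0.487, -0.099]
force: [-0.9, -0.4, -3.5]
grip_width: 0.0157
grip_force: 50.0
-66 3 28 [-0.007, -0.097, 0.066, 0.001, 0.002, 0.001]
-72 3 23 [1.548, -0.096, 0.802, 0.001, -0.085, 0.001]
-77 3 18 [3.095, -0.096, 1.763, 0.001, -0.173, 0.001]
-82 3 13 [4.53, -0.096, 2.893, 0.001, -0.26, 0.001]
-86 3 8 [5.928, -0.096, 4.227, 0.001, -0.347, 0.001]
-89 2 4 [6.918, -0.097, 5.499, 0.001, -0.417, 0.001]
-90 1 0 [7.988, -0.097, 6.952, 0.001, -0.487, 0.0]
```

```bash
python3 -m jog '[[0.8,-0.05,0.4,0,-0.042,0],[1.5,-0.1,0.8,0,-0.085,0],[2.3,-0.1,1.3,0,-0.13,0],[3.1,-0.1,1.75,0,-0.173,0],[3.8,-0.1,2.3,0,-0.216,0],[4.5,-0.1,2.85,0,-0.26,0],[4.5,-0.1,2.85,0,-0.26,0]]'
python3 - <<'E'
from h import *
def tgt(xt,zt,deg):
    th=np.deg2rad(deg);c,s=np.cos(th),np.sin(th)
    a,b=106.5,63.3
    print(xt,zt,deg,end=' ');step(bay(xt+a*c-b*s,0,zt+a*s+b*c),YAW,th)
for t in((-82,3,13),(-86,3,8),(-88.5,2.5,4),(-90,1.5,0)):tgt(*t)
E
```

```text
time_s: 7.65
ee_pos: [0.4341, -0.2246, 0.3348]
eef_rot: [3.14, -0.227, -0.099]
force: [-1.0, 0.5, -3.9]
grip_width: 0.0153
grip_force: 50.0
-82 3 13 [-0.102, 0.015, 0.018, 0.001, 0.0, 0.001]
-86 3 8 [1.592, 0.016, 0.949, 0.001, -0.087, 0.001]
-88.5 2.5 4 [2.935, 0.016, 1.886, 0.001, -0.157, 0.001]
-90 1.5 0 [4.294, 0.017, 3.004, 0.002, -0.227, 0.001]
```

```bash
python3 -m jog '[[0.8,0,0.5,0,-0.044,0],[1.6,0,0.95,0,-0.087,0],[2.25,0,1.4,0,-0.122,0],[2.9,0,1.9,0,-0.157,0],[3.6,0,2.4,0,-0.192,0],[4.3,0,2.9,0,-0.227,0],[4.3,0,3,0,-0.227,0],[4.3,0,3,0,-0.227,0]]'
python3 - <<'E'
from h import *
from station import ctrl
step(bay(16.5,0,64.3),YAW,0); print(ctrl.get_obs()["force"],ctrl.get_obs()["moment"])
E
```

```text
time_s: 8.45
ee_pos: [0.4811, -0.2294, 0.3151]
eef_rot: [3.141, -0.002, -0.099]
force: [-0.7, 0.7, -3.9]
grip_width: 0.0156
grip_force: 50.0
[0.131, 0.013, 0.036, 0.001, -0.002, 0.001]
[-0.68276387  0.66489592 -3.94648512] [ 0.03193757 -0.04680145 -0.00824759]
```

```bash
python3 -m jog '[[0,0,0.1,0,0,0],[0,0,0.2,0,0,0],[0,0,0.3,0,0,0],[0,0,0.3,0,0,0]]'; python3 -m jog '[[0,0,0.1,0,0,0],[0,0,0.1,0,0,0]]'
```

```text
time_s: 8.85
ee_pos: [0.481, -0.2295, 0.3136]
eef_rot: [3.14, -0.001, -0.1]
force: [-5.7, 2.1, 11.3]
grip_width: 0.0156
grip_force: 50.0
time_s: 9.05
ee_pos: [0.4809, -0.2295, 0.3136]
eef_rot: [3.14, -0.002, -0.1]
force: [-10.8, 5.3, 22.9]
grip_width: 0.0154
grip_force: 50.0
```

Contact came with the underside computed at 0.0699 m, which is the seat height. I'll release and rise.

```bash
python3 -m jog '[[0,0,-0.2,0,0,0],[0,0,-0.25,0,0,0]]'; python3 -m jog '[[0,0,0,0,0,0],[0,0,0,0,0,0],[0,0,0,0,0,0],[0,0,0,0,0,0],[0,0,0,0,0,0],[0,0,0,0,0,0]]' 60
python3 -m jog '[[0,0,-2,0,0,0],[0,0,-5,0,0,0],[0,0,-9,0,0,0],[0,0,-13,0,0,0],[0,0,-13,0,0,0]]'
python3 - <<'E'
from h import *
from station import ctrl
w=ctrl.camera("wrist");S=ctrl.camera("scene");np.savez("w4.npz",**w);np.savez("s4.npz",**S)
b=cv2.resize(S["img"][270:400,120:280],None,fx=2.2,fy=2.2,interpolation=cv2.INTER_CUBIC)
a=cv2.resize(w["img"],(448,336)); im=np.zeros((336,800,3),np.uint8); im[:,:448]=a; im[:286,448:800]=b
cv2.imwrite("pics/w4.png",im)
for l,h in(((0,170,90),(4,255,255)),((174,170,90),(180,255,255))):
    for q in blobs(w["img"],l,h,(0,0,640,480),60):print(q,plane(w,q[2],.16).round(4))
E
```

```text
time_s: 9.25
ee_pos: [0.481, -0.2294, 0.3139]
eef_rot: [3.14, -0.001, -0.1]
force: [0.7, -0.0, -4.3]
grip_width: 0.0154
grip_force: 50.0
time_s: 9.85
ee_pos: [0.4811, -0.2294, 0.3135]
eef_rot: [3.14, 0.0, -0.1]
force: [0.1, 0.0, 0.6]
grip_width: 0.0558
grip_force: 0.0
time_s: 10.35
ee_pos: [0.4811, -0.2292, 0.4489]
eef_rot: [3.137, -0.008, -0.1]
force: [0.4, 0.2, 0.1]
grip_width: 0.0567
grip_force: 0.0
(1384, [[285.3999938964844, 77.80000305175781], [288.3999938964844, 49.70000076293945], [363.0, 57.79999923706055], [360.0, 85.9000015258789]], [324.2, 67.8]) [ 0.5928 -0.2427  0.16  ]
```

View pics/w4.png

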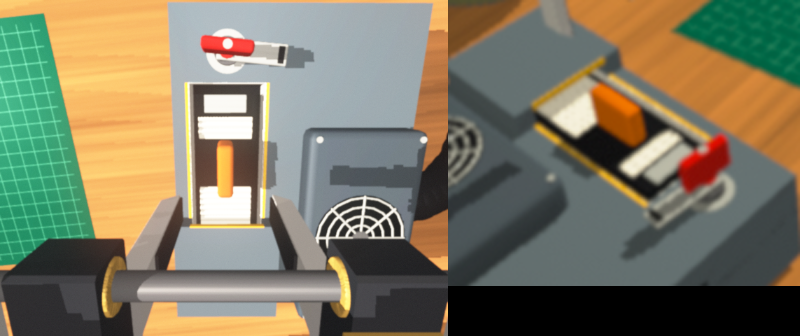

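The wrist view shows the cassette lying level in the bay between the yellow edges, rib at (225,168) and strike strip at (225,103), with its toe under the lip. The red wing is at (228,44) and its tongue points aside to (290,52). Next is the stud.

Run:
```python
from h import *
w=np.load("w4.npz");S=np.load("s4.npz")
q=plane(w,(325.7,63),.162);print(q,bay(130,0,78))
print("strip/frame ends bay",plane(w,(321,277*1.0),.11), plane(w,(321,125),.11))
p,R=step([.594,-.2415,.21],1.37)
```

```text
[ 0.59510133 -0.24378603  0.162     ] [ 0.59535054 -0.24097834  0.148     ]
strip/frame ends bay [ 0.44464552 -0.22579126  0.11      ] [ 0.5610926  -0.23756035  0.11      ]
[11.355, 0.091, 5.353, 0.002, 0.001, -1.47]
```

```bash
python3 -m jog '[[1.4,0,0,0,0,-0.14],[2.8,0,0,0,0,-0.28],[4.2,0,0,0,0,-0.42],[5.6,0,0,0,0,-0.56],[7,0,0,0,0,-0.7],[8.4,0.1,0,0,0,-0.84],[9.8,0.1,0,0,0,-0.98],[11.4,0.1,0,0,0,-1.12]]' 60
python3 -m jog '[[0,0,1,0,0,-0.14],[0,0,3,0,0,-0.28],[0,0,5,0,0,-0.35],[0,0,5,0,0,-0.35],[0,0,5,0,0,-0.35]]'
python3 - <<'E'
from h import *
from station import ctrl
w=ctrl.camera("wrist");S=ctrl.camera("scene");np.savez("w5.npz",**w)
cv2.imwrite("pics/w5.png",w["img"])
for l,h in(((0,170,90),(4,255,255)),((174,170,90),(180,255,255))):
    for q in blobs(w["img"],l,h,(0,0,640,480),60):print(q,plane(w,q[2],.16).round(4))
step([.595,-.242,.21],1.37)
E
```

```text
time_s: 11.25
ee_pos: [0.5951, -0.2417, 0.4416]
eef_rot: [-3.139, 0.001, 1.026]
force: [0.7, 0.2, 0.1]
grip_width: 0.056
grip_force: 0.0
time_s: 11.75
ee_pos: [0.5946, -0.2417, 0.3929]
eef_rot: [-3.14, 0.001, 1.368]
force: [-0.6, 0.1, 0.7]
grip_width: 0.0562
grip_force: 0.0
(490, [[316.0, 279.0], [334.0, 279.0], [334.0, 313.0], [316.0, 313.0]], [325.0, 296.0]) [ 0.5935 -0.255   0.16  ]
(871, [[312.0, 224.0], [337.0, 224.0], [337.0, 275.0], [312.0, 275.0]], [324.5, 249.5]) [ 0.5985 -0.2293  0.16  ]
[-0.019, 0.048, 0.392, 0.001, 0.001, -0.001]
```

View pics/w5.png

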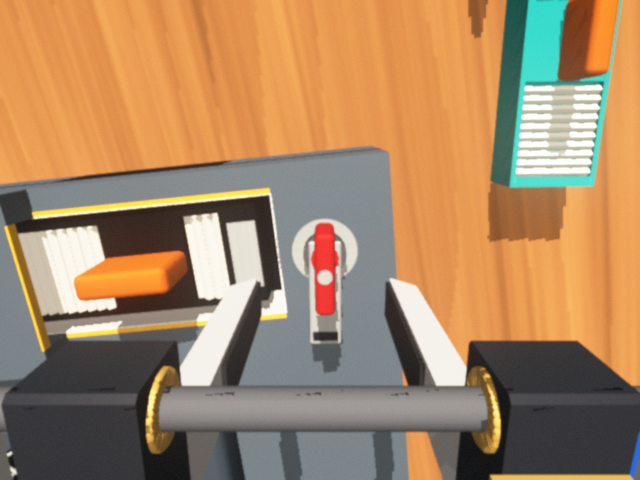

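The wing is vertical between the fingers, so the yaw is right. Its axis dot is at (325,277) and the tongue tip at (325,338).

Run:
```python
from h import *
w=np.load("w5.npz")
for p in((325,277),(325,224),(325,313)):print(plane(w,p,.162).round(4))
step([*plane(w,(325,277),.162)[:2],.152],1.37); step([.595,-.242,.152],1.37)
```

```text
[ 0.5958 -0.2436  0.162 ]
[ 0.6016 -0.2155  0.162 ]
[ 0.5917 -0.2638  0.162 ]
[-0.152, 0.157, 6.192, 0.001, 0.001, -0.001]
[-0.011, 0.043, 6.192, 0.001, 0.001, -0.001]
```

```bash
python3 -m jog '[[-0.1,0.1,2.5,0,0,0],[-0.1,0.1,4.5,0,0,0],[-0.1,0.1,5.7,0,0,0],[-0.1,0.1,6.2,0,0,0],[-0.1,0.1,6.2,0,0,0]]'
python3 -m jog '[[0,0,0,0,0,0],[0,0,0,0,0,0],[0,0,0,0,0,0],[0,0,0,0,0,0],[0,0,0,0,0,0],[0,0,0,0,0,0]]' 0 40
python3 -c "
from station import ctrl;o=ctrl.get_obs();print(o['force'],o['moment'],o['ee_pos'])"
```

```text
time_s: 12.35
ee_pos: [0.5953, -0.243, 0.3318]
eef_rot: [3.142, 0.001, 1.37]
force: [-0.9, -0.0, 0.5]
grip_width: 0.0565
grip_force: 0.0
time_s: 12.95
ee_pos: [0.5953, -0.2429, 0.3316]
eef_rot: [-3.142, 0.001, 1.37]
force: [1.0, 0.2, -0.4]
grip_width: 0.0116
grip_force: 0.0
[ 0.95828706  0.18230785 -0.35015863] [-0.0705373  -0.04086366  0.00562255] [ 0.59525272 -0.24292055  0.33157935]
```

```bash
python3 -m jog '[[0,0,0,0,0,0],[0,0,0,0,0,0],[0,0,0,0,0,0]]' 0 40
python3 -m jog '[[0,0,0.2,0,0,0],[0,0,0.4,0,0,0],[0,0,0.6,0,0,0],[0,0,0.8,0,0,0],[0,0,1,0,0,0],[0,0,1.05,0,0,0],[0,0,1.05,0,0,0]]'
```

```text
time_s: 13.25
ee_pos: [0.5952, -0.2429, 0.3316]
eef_rot: [-3.141, 0.001, 1.37]
force: [-3.6, 0.9, 2.3]
grip_width: 0.0109
grip_force: 40.0
time_s: 13.95
ee_pos: [0.5951, -0.2429, 0.3218]
eef_rot: [-3.141, 0.001, 1.37]
force: [-5.6, 2.2, 9.7]
grip_width: 0.0107
grip_force: 40.0
```

```bash
python3 -m jog '[[0,-0.05,0.03,0,0,0.08],[0,-0.05,0.03,0,0,0.16],[0,-0.05,0.03,0,0,0.24],[0,-0.05,0.03,0,0,0.32],[0,-0.05,0.03,0,0,0.4],[0,-0.05,0.03,0,0,0.4]]'; python3 -c "
from station import ctrl;o=ctrl.get_obs();print(o['force'],o['moment'])"
```

```text
time_s: 14.55
ee_pos: [0.5948, -0.2428, 0.3219]
eef_rot: [3.14, 0.001, 0.968]
force: [-4.1, 1.3, 10.4]
grip_width: 0.0108
grip_force: 40.0
[-4.12467906  1.30031869 10.36782925] [0.42086623 0.95580826 0.00251132]
```

```bash
python3 -m jog '[[0,-0.03,0.02,0,0,0.12],[0,-0.03,0.02,0,0,0.25],[0,-0.03,0.02,0,0,0.38],[0,-0.03,0.02,0,0,0.5],[0,-0.03,0.02,0,0,0.63],[0,-0.03,0.02,0,0,0.76],[0,-0.03,0.02,0,0,0.88],[0,-0.03,0.02,0,0,0.98]]'; python3 -m jog '[[0,0,0,0,0,0.04],[0,0,0,0,0,0.08],[0,0,0,0,0,0.1],[0,0,0,0,0,0.1]]'; python3 -c "
from station import ctrl;o=ctrl.get_obs();print(o['force'],o['moment'])"
```

```text
time_s: 15.35
ee_pos: [0.5946, -0.2428, 0.3219]
eef_rot: [3.139, -0.002, -0.014]
force: [-3.4, 0.7, 10.5]
grip_width: 0.0107
grip_force: 40.0
time_s: 15.75
ee_pos: [0.5946, -0.2428, 0.3219]
eef_rot: [3.14, -0.002, -0.11]
force: [-2.3, 0.5, 10.5]
grip_width: 0.0107
grip_force: 40.0
[-2.34639338  0.540314   10.45334413] [0.17642484 0.75922012 0.09927983]
```

```bash
python3 -m jog '[[0,0,0,0,0,0.02],[0,0,0,0,0,0.03],[0,0,0,0,0,0.03]]'; python3 -c "
from station import ctrl;o=ctrl.get_obs();print(o['force'],o['moment'])"
python3 -m jog '[[0,0,-0.1,0,0,0],[0,0,-0.2,0,0,0],[0,0,-0.3,0,0,0],[0,0,-0.4,0,0,0],[0,0,-0.47,0,0,0],[0,0,-0.47,0,0,0]]';python3 -c "
from station import ctrl;o=ctrl.get_obs();print(o['force'],o['moment'])"
```

```text
time_s: 16.05
ee_pos: [0.5947, -0.2427, 0.3219]
eef_rot: [3.139, -0.002, -0.139]
force: [-2.6, 0.3, 10.6]
grip_width: 0.0108
grip_force: 40.1
[-2.62630011  0.27989275 10.64586246] [0.12356963 0.73937033 0.4316335 ]
time_s: 16.65
ee_pos: [0.5947, -0.2428, 0.326]
eef_rot: [3.14, -0.002, -0.139]
force: [-0.9, 0.1, 7.9]
grip_width: 0.0107
grip_force: 40.1
[-0.86422205  0.08011924  7.86501137] [-0.00999614  0.29764702  0.4136057 ]
```

At the stop the moment rose to 0.43 N m. The stud then came up to about 5.6 mm with 7.9 N, which is the locked notch. Now to release and check.

```bash
python3 -m jog '[[0,0,0,0,0,-0.02],[0,0,0,0,0,-0.03],[0,0,0,0,0,-0.03]]'; python3 -m jog '[[0,0,0,0,0,-0.03],[0,0,0,0,0,-0.03],[0,0,0,0,0,-0.03],[0,0,0,0,0,-0.03],[0,0,0,0,0,-0.03]]' 50
python3 -m jog '[[0,0,-2,0,0,0],[0,0,-5,0,0,0],[0,0,-9,0,0,0],[0,0,-13,0,0,0],[-5,0,-13,0,0,0],[-8,0,-13,0,0,0],[-8,0,-13,0,0,0]]'
python3 - <<'E'
from h import *
from station import ctrl
w=ctrl.camera("wrist");S=ctrl.camera("scene")
a=cv2.resize(w["img"],(400,300));b=cv2.resize(S["img"][270:400,120:293],(400,300),interpolation=cv2.INTER_CUBIC)
cv2.imwrite("pics/w6.png",np.hstack([a,b]))
for n,c,roi in(("w",w,(0,0,640,480)),("s",S,(150,290,260,380))):
    for l,h in(((0,170,90),(4,255,255)),((174,170,90),(180,255,255))):
        for q in blobs(c["img"],l,h,roi,60):
            if n=="w":
                P=[plane(c,p,.154) for p in q[1]]; print(n,q[2],plane(c,q[2],.154),[p.round(4).tolist() for p in P])
            else: print(n,q[1:])
E
```

```text
time_s: 16.95
ee_pos: [0.5947, -0.2428, 0.326]
eef_rot: [3.14, -0.002, -0.109]
force: [-1.0, -0.6, 7.1]
grip_width: 0.0109
grip_force: 40.0
time_s: 17.45
ee_pos: [0.5945, -0.2427, 0.3251]
eef_rot: [3.141, 0.0, -0.08]
force: [0.1, 1.1, -0.4]
grip_width: 0.0453
grip_force: 0.0
time_s: 18.15
ee_pos: [0.5125, -0.236, 0.4561]
eef_rot: [3.14, -0.0, -0.081]
force: [-0.3, -0.5, -0.3]
grip_width: 0.0467
grip_force: 0.0
w [323.0, 114.5] [ 0.59629027 -0.24354136  0.154     ] [[0.6181, -0.239, 0.154], [0.6171, -0.2515, 0.154], [0.5736, -0.2483, 0.154], [0.5746, -0.2352, 0.154]]
s ([[220.3000030517578, 344.0], [228.60000610351562, 332.20001220703125], [251.0, 347.8999938964844], [242.6999969482422, 359.70001220703125]], [235.6, 345.9])
```

View pics/w6.png

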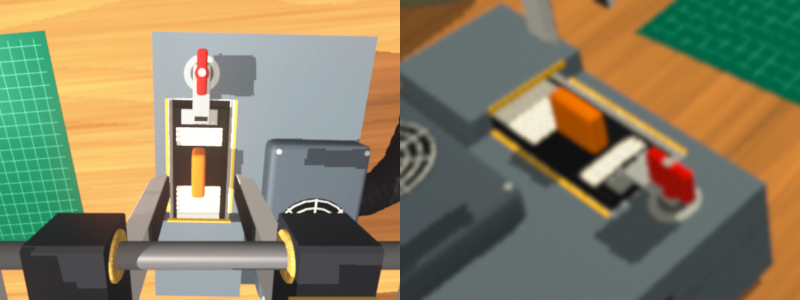

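The wrist view shows the red wing at (203,72) turned along the bay, with its tongue lying over the cassette's strike strip at (200,115). The cassette is level, and the gripper is clear and touching nothing. I'm handing in.

```bash
python3 -c "
from station import ctrl;print(ctrl.hand_in())"
```

```text
the job is handed in; nothing more can be done
None
```

The clean cassette is seated level in the bay with its toe under the lip, the stud is turned and locked with its tongue over the heel, and the job is handed in after about 18 s of the 54 s allowed; I have not seen the verdict.

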